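# Flux the teardrop blank at the jeweller's bench

## Task

Draw the long-handled spatula out of the tool block and, holding it in line with the slanting pot, dip the blade's tip down to the bottom of the pot. Then dab the middle of the teardrop-shaped blank with the tip, leaving the blank where it lies, and slide the spatula back upright into the slot it came from, fully home, and let go. Do not touch the other two blanks with the spatula or disturb them or the other two tools in the block.

Things in the scene. Friction and masses are not known exactly. Their poses are not given: they have to be found in the camera images.
- tool_block: Fixed dark wooden block, 60 (x) by 170 (y) by 95 mm high (z up); origin at the centre of its underside. Three upright slots open in its top at x = 0, y = -55, 0, +55 mm, each 22 mm long (y) and 7 mm wide (x), right through the block, mouths bevelled 2 mm. A tool stands in each, in varying order; only the wooden handles show.
- spatula: Loose flat steel spatula, about 90 g, upright in a slot. Flat pale-wood handle, the longest of the three: 14 (x) by 26 (y) by 80 mm (z, up). Origin at the centre of the handle's underside, which rests on the block's top when fully home. Below it hangs the blade, 3 mm thick (x), 16 mm wide (y), 85 mm long with a rounded tip.
- spatula_tip (a point): End of the spatula's blade, 85 mm below the spatula's origin along its -z axis.
- file: Bystander: loose tool standing in another slot, round turned wooden handle with a bulb, 30 mm across at most and 70 mm high. Origin at the centre of the handle's underside. Leave alone.
- scraper: Bystander: loose tool standing in another slot, flat wooden handle 14 by 26 mm like the spatula's but stubby, only 35 mm high. Origin at the centre of the handle's underside. Leave alone.
- pot: Small deep white ceramic pot, open and empty, fixed in a low cradle (foot 110 by 70 mm), leaning 38 degrees from vertical with its mouth roughly towards the robot. Origin at the centre of its underside; z along the pot's axis, out of the mouth. Outside 40 mm across, 70 mm long; inside 32 mm across; inner floor at z = 5, rim at z = 70 mm. Mouth centre 76 mm above the table.
- solder_block: Fixed white soldering block, 85 (x) by 180 (y) by 30 mm high, origin at the centre of its underside. The three blanks lie on it.
- teardrop: Loose brass blank, about 35 g, 4 mm thick, lying flat on the soldering block: a round of radius 16 mm drawn out to one point (at x = +23 mm). Origin at the centre of the round part, on the underside; z up. Which of three places it lies in varies.
- disc: Bystander: loose round brass blank, 32 mm across, 4 mm thick, origin at the centre of its underside. Leave alone.
- square: Bystander: loose square brass blank, 26 by 26 mm, 4 mm thick, origin at the centre of its underside. Leave alone.

How it is judged:
By the outcome, as a careful person would: the job done as asked, in the order asked, and still so for the second after the job is handed in, with the robot touching nothing.
It also fails if it takes over 72 s, if anything falls off the work surface, if the arm or the gripper's body presses on something with over 40 N, if the wrist force passes 120 N, or if a joint passes its speed limit or range.

## Robot

A 7-joint arm with a two-finger parallel gripper is mounted at the origin on the work surface. World frame = base frame: x ahead of the robot, y to its left, z up, the work surface at z = 0. Lengths are in m, angles in rad, forces in N, time in s.
With the tool pointing down it reaches from about 0.425 to 0.925 m from the base axis. Payload 6.8 kg.
Tool frame: the origin (TCP) lies midway between the tips of the shut fingers; the grasp point (between the pads) lies 19 mm behind it (bot.pinch_z is the distance from the TCP to the grasp point, in m); z points along the fingers, y is the line along which they close (so a half turn about z gives the same grasp; the last joint's range is limited). The gripper opens to 85 mm and grips with 20 to 120 N. Pads are 22 mm wide; open, the fingers measure 114 mm over their backs; the gripper's body (76 mm by 85 mm) begins 54 mm behind the grasp point. The pads swing forward as they close: fully open they stand 13 mm farther back than shut.
Start: joints at [-1.261, 0.477, 0.022, 1.555, -0.011, 1.109, -0.083], TCP at [0.274, 0.617, 0.231] pointing down, gripper open.
Joint ranges: [-2.96, 2.96], [-0.34, 2.1], [-1.41, 1.46], [0.24, 2.44], [-1.37, 4.51], [0.17, 1.92], [-2.96, 2.96]. Speed limits (rad/s): [2.39, 2.39, 3.14, 3.14, 3.14, 3.14, 3.14].

## Interface

Orientations are given as a unit quaternion [w, x, y, z].
In Python, from station import bot, imaging gives the robot as it stands. The module is installed in compiled form; this text tells all that it offers.
- The arm moves only by the tool carry_out, never from a script. Its argument "targets" is a list of rows, each a list of 5 numbers: the shift along the tool's x, y, z in cm, then the turn about the tool's z in degrees, then the opening, from -1 (shut) to 1 (fully open). In form: [[x, y, z, yaw, gripper], ...]. A call has 1 to 12 rows; each row shifts and turns the commanded pose from where the row before left it, along the tool's axes as they then stand; what a row does not reach is not made up. A row lasts 1/10 s, in which the tool goes at most 50 mm and 8.59 degrees, less where a joint would pass 70% of its speed; a pose out of reach is approached as far as the arm can. A call is refused whole if a number of a shift passes 5 or a number of a turn 8.59, either way. A call with a gripper value outside its range is refused whole. The fingers move at their own pace and stop on an object; "force" is the grip in N (left out, the last holds). Time passes only in rows, so rows that do not move let the fingers close. It gives the time, the measured TCP pose, the force, the opening and the grip force at its end, in the units of the state.
- bot.get_obs(): the state, without advancing time (a new reading comes with each control period).
- imaging.read_camera(name): name is "side" or "top"; returns the picture (384x512x3 uint8, red, green, blue); there is no depth.
- imaging.calibration(name): a dict with "fx", "fy", "cx", "cy" (pixels), "extrinsics" (4x4, takes a point from world to camera coordinates). Camera axes: x right, y up, looking along -z (the intrinsics and any distortion apply to the point x, -y, -z); pixel columns grow to the right and rows downward; lengths in m; the calibration is good to about 2 mm. A picture is of the moment at which its call begins. calibration takes no time and is no camera call.
- bot.hand_in(): hands the job in; it is judged then, once.
The state is a dict: "t": time; "q": joint angles; "joint_vel": joint speeds; "joint_torque": joint torques, N m; "eef_pos": TCP position; "tool_rot": TCP orientation; "contact_force": force on the tool from outside, world axes, zero at the start; "torque": the same for the moment, N m; "gripper_width": opening from 0.0 (shut) to 1.0 (fully open); "grasp_force": force on a finger pad.
Only numpy, scipy, OpenCV 4.12 (cv2) and the standard library are available. Lean on these libraries where they do the work, as an engineer would, in place of code of your own. Each camera call takes 0.05 s, during which the arm holds its last target. There are 200 camera calls.

## Working session

There is one attempt and no reset: what is moved stays moved. The work goes in short steps, Python scripts to look and compute and a tool call to move; the robot and the scene stay as the last step left them, time stands still between calls to the robot, and variables do not carry over. Pictures are saved under pics/ and viewed, at most 10 in all, crops included, and the job is handed in when it is done.

Besides the shell and the picture viewer there is one more tool, called after ">>>" as name(argument=value, ...), one argument or row to a line, values as JSON. carry_out: Moves the arm, as the interface text tells. Its arguments: {"type":"object","properties":{"targets":{"type":"array"},"force":{"type":"number"}},"required":["targets"]}

```bash
mkdir -p pics; python3 - <<'E'
from station import bot, imaging
import cv2,numpy as np
np.set_printoptions(precision=4,suppress=True)
for n in("side","top"):
    im=imaging.read_camera(n); cv2.imwrite(f"pics/{n}0.png",im[...,::-1]); 
    c=imaging.calibration(n); print(c)
o=bot.get_obs(); print(o, bot.pinch_z)
E
```

```text
{'fx': 445.0177211814922, 'fy': 445.0177211814922, 'cx': 254.00472184255545, 'cy': 193.04085835058928, 'extrinsics': array([[-0.9889, -0.1482, -0.0034,  0.5591],
       [ 0.1034, -0.7058,  0.7009, -0.1006],
       [-0.1063,  0.6928,  0.7133, -1.2097],
       [ 0.    ,  0.    ,  0.    ,  1.    ]])}
{'fx': 479.2267330016939, 'fy': 479.2267330016939, 'cx': 259.3808985938742, 'cy': 191.64398144345233, 'extrinsics': array([[ 0.0283, -0.9996,  0.0049,  0.0133],
       [ 0.9904,  0.0287,  0.1355, -0.5658],
       [-0.1356,  0.001 ,  0.9908, -1.0665],
       [ 0.    ,  0.    ,  0.    ,  1.    ]])}
{'t': 0.1, 'q': array([-1.2611,  0.4777,  0.0223,  1.5563, -0.0115,  1.1093, -0.0831]), 'joint_vel': array([-0.0007, -0.0005,  0.0002, -0.0041,  0.0002,  0.0016,  0.0012]), 'joint_torque': array([  0.0056, -59.7763,   1.6141, -28.1959,   0.0128,   0.0049,
         0.    ]), 'eef_pos': array([0.2737, 0.6165, 0.2304]), 'tool_rot': array([-0.0001,  0.2074,  0.9783, -0.0008]), 'contact_force': array([0.5192, 0.5146, 0.01  ]), 'torque': array([-0.0268,  0.0085, -0.0209]), 'grasp_force': 0.0, 'gripper_width': 0.9957185278273175} 0.0187
```

View pics/side0.png

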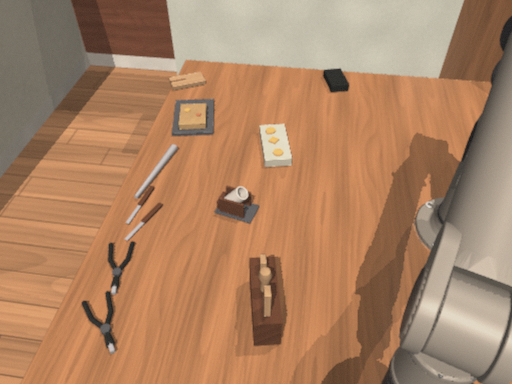

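View pics/top0.png

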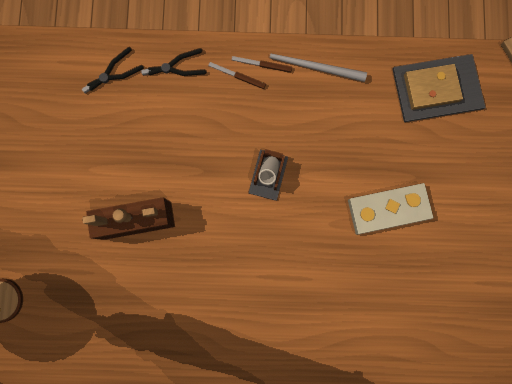

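The side view shows the block at about (267,300) with the long flat handle nearest the camera (+y end). The pot mouth is at (242,193) and the soldering block at (275,145). The top view shows the block at (130,218), the pot mouth at (267,177) and the blanks at (368,214), (393,206) and (413,200). I'll enlarge these to place them exactly.

```bash
cat > h.py <<'E'
import numpy as np,cv2
from station import bot,imaging
np.set_printoptions(precision=4,suppress=True)
C={n:imaging.calibration(n) for n in("side","top")}
def ray(n,u,v):
    c=C[n];E=c["extrinsics"];R=E[:3,:3];o=-R.T@E[:3,3]
    return o,R.T@np.array([(u-c["cx"])/c["fx"],-(v-c["cy"])/c["fy"],-1.])
def onz(n,u,v,z):
    o,d=ray(n,u,v);return o+d*(z-o[2])/d[2]
def two(a,b):
    (o1,d1),(o2,d2)=ray("side",*a),ray("top",*b)
    s=np.linalg.lstsq(np.c_[d1,-d2],o2-o1,rcond=None)[0]
    p,q=o1+d1*s[0],o2+d2*s[1];return (p+q)/2,np.linalg.norm(p-q)
def proj(n,p):
    c=C[n];x=c["extrinsics"]@np.r_[p,1];return np.array([c["cx"]-c["fx"]*x[0]/x[2],c["cy"]+c["fy"]*x[1]/x[2]])
def tile(n,u,v,s=2.8,w=95,h=107,src=None):
    im=cv2.imread(src)if src else imaging.read_camera(n)[...,::-1]
    im=im[v:v+h,u:u+w];return cv2.resize(im,(266,300),interpolation=cv2.INTER_CUBIC)
E
python3 - <<'E'
from h import *
S,T="pics/side0.png","pics/top0.png"
r1=[tile("side",220,245,src=S),tile("side",195,150,src=S),tile("side",230,95,src=S)]
r2=[tile("top",80,165,src=T),tile("top",222,122,src=T),tile("top",343,155,src=T)]
cv2.imwrite("pics/c1.png",np.vstack([np.hstack(r1),np.hstack(r2)]))
E
```

```text
(no output)
```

View pics/c1.png

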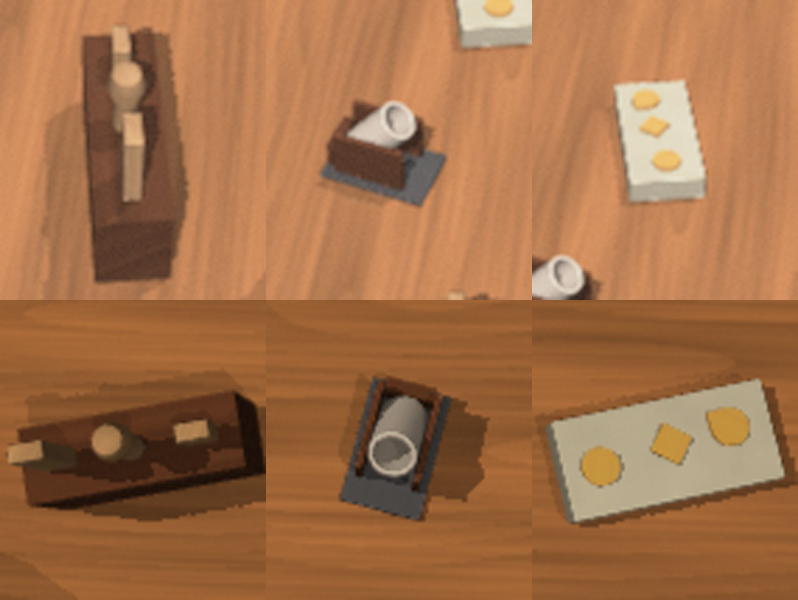

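The spatula is the tall flat handle at the block's +y end, on the left of the top view, and the file is in the middle. The teardrop is the rightmost blank in the top view, at about (413,200), with its point towards the upper left. Next I'll measure by masks and rays.

```bash
cat > m.py <<'E'
from h import *
S,T=cv2.imread("pics/side0.png"),cv2.imread("pics/top0.png")
def t2(n,x,y):
    u0,v0={"sb":(220,245),"tb":(80,165),"sp":(195-95,150),"tp":(222-95,122),"ts":(343-190,155)}[n]
    if n in("sp",):pass
    return u0+x/2.8, v0+(y-(300 if n[0]=="t" else 0))/2.8
# block top corners, z=.095
tc=[onz("top",*t2("tb",*p),.095) for p in[(20,428),(235,392),(247,468),(32,507)]]
print("block top",*tc,"ctr",np.mean(tc,0), "len",[np.linalg.norm(tc[i]-tc[i-1]) for i in range(4)])
sc=[onz("side",*t2("sb",*p),.095) for p in[(83,37),(167,33),(182,220),(94,227)]]
print("side",*sc,np.mean(sc,0),[np.linalg.norm(sc[i]-sc[i-1]) for i in range(4)])
hs=cv2.cvtColor(T,cv2.COLOR_BGR2HSV)
# blanks: top, yellow
for n,I,z in(("top",T,.034),("side",S,.034)):
    h=cv2.cvtColor(I,cv2.COLOR_BGR2HSV)
    m=cv2.inRange(h,(15,120,170),(32,255,255))
    k,l,st,ce=cv2.connectedComponentsWithStats(m)
    for i in range(1,k):
        if 40<st[i,4]<600:
            P=np.array([onz(n,u,v,z)[:2] for v,u in np.argwhere(l==i)])
            print(n,"blank",ce[i],st[i,4],P.mean(0))
    # white: pot/solder
    m=cv2.inRange(h,(0,0,140),(180,70,255));k,l,st,ce=cv2.connectedComponentsWithStats(m)
    for i in range(1,k):
        if 60<st[i,4]<4000: print(n,"white",ce[i],st[i])
print("mouth",two((241.9,193.5),(267.4,176.6)))
# spatula top: centre of top face
print("sp top", onz("top",*t2("tb",26,453),.175), onz("side",*t2("sb",133,118),.175))
E
python3 m.py
```

```text
block top [0.5049 0.4022 0.095 ] [0.5378 0.2373 0.095 ] [0.4789 0.2248 0.095 ] [0.4442 0.3883 0.095 ] ctr [0.4914 0.3131 0.095 ] len [np.float64(0.062202661648504284), np.float64(0.16816842606032342), np.float64(0.06016244787637532), np.float64(0.1671865892171925)]
side [0.5386 0.2444 0.095 ] [0.4704 0.2302 0.095 ] [0.4412 0.3963 0.095 ] [0.5043 0.4113 0.095 ] [0.4886 0.3206 0.095 ] [np.float64(0.17043307761582277), np.float64(0.06968134331042332), np.float64(0.1686759621451926), np.float64(0.06479090870273466)]
top blank [440.9167  74.9583] 48 [ 0.8609 -0.3979]
top blank [413.106  199.1722] 151 [ 0.5585 -0.3265]
top blank [392.4472 205.5041] 123 [ 0.5424 -0.2785]
top blank [367.1172 213.8345] 145 [ 0.5214 -0.22  ]
top white [319.672   65.6935] [270  54  97  24 372]
top white [245.5765  60.0471] [232  57  28   8  85]
top white [221.5227  68.375 ] [209  62  26  13  88]
top white [267.3757 170.9945] [259 157  17  28 181]
top white [390.9776 208.4442] [ 350  183   83   51 2233]
side blank [270.0682 130.3636] 44 [ 0.5596 -0.3194]
side blank [277.8    151.8667] 45 [ 0.5222 -0.2145]
side white [275.4354 146.08  ] [260 124  32  43 937]
side white [156.4605 168.3651] [134 144  43  54 304]
side white [237.4421 194.562 ] [224 186  25  16 242]
side white [425.8953 222.3411] [417 199  20  47 516]
side white [132.9079 213.9868] [126 205  15  19  76]
side white [133.8293 230.9756] [125 222  19  19  82]
side white [504.4934 362.2697] [491 324  21  60 608]
side white [443.0762 369.4789] [415 353  58  31 735]
mouth (array([0.5965, 0.0125, 0.0663]), np.float64(0.000547212916500216))
sp top [0.4802 0.3679 0.175 ] [0.4828 0.3663 0.175 ]
```

```bash
python3 - <<'E'
from h import *
t=lambda x,y:(222+(x-266)/2.8-.33,122+(y-300)/2.8-.33)
print("mouth top",onz("top",267.2,176.3,.076),"side",onz("side",241.6,193.2,.076))
f=[onz("top",*t(*p),.004) for p in[(375,377),(450,398),(423,520),(342,500)]]
print(*f,[np.linalg.norm(f[i]-f[i-1]) for i in range(4)])
for a,b in((0,3),(1,2)):
    d=f[b]-f[a];print(np.degrees(np.arctan2(d[1],d[0])))
s=lambda x,y:(195+(x-266)/2.8-.33,150+y/2.8-.33)
g=[onz("side",*s(*p),.004) for p in[(446,155),(420,205),(321,180)]]
print(*g,[np.linalg.norm(g[i]-g[i-1]) for i in(1,2)])
# white solder block top corners by minAreaRect
T=cv2.imread("pics/top0.png");h=cv2.cvtColor(T,cv2.COLOR_BGR2HSV)
m=cv2.inRange(h,(15,120,170),(32,255,255))
k,l,st,ce=cv2.connectedComponentsWithStats(m)
for i in range(1,k):
    if abs(ce[i][0]-413)<3:
        P=np.array([onz("top",u,v,.034)[:2] for v,u in np.argwhere(l==i)])
        c=P.mean(0);far=P[np.argsort(-np.linalg.norm(P-c,axis=1))[:6]];print(c,(far-c)*1000, (P.max(0)-P.min(0))*1000)
E
```

```text
mouth top [0.5952 0.0131 0.076 ] side [0.5959 0.0208 0.076 ]
[0.6732 0.0295 0.004 ] [ 0.6566 -0.0354  0.004 ] [ 0.5506 -0.0146  0.004 ] [0.5657 0.0545 0.004 ] [np.float64(0.11034491246989482), np.float64(0.06692475470324814), np.float64(0.10806943714532259), np.float64(0.07077737545201568)]
166.89373239961373
168.94071604995065
[ 0.5524 -0.0091  0.004 ] [0.5682 0.061  0.004 ] [0.6715 0.0429 0.004 ] [np.float64(0.07194239701585599), np.float64(0.10482775043365787)]
[ 0.8245 -0.3286] [[-0.5151 -6.4818]
 [ 1.6117  5.4415]
 [-0.5871 -4.0899]
 [ 1.6838  3.0491]
 [-0.8031  3.0854]
 [-0.6591 -1.6981]] [ 2.4868 11.9233]
[ 0.8188 -0.329 ] [[ 0.1078 -3.5856]
 [-0.1078  3.5855]
 [-0.0359  1.1952]
 [ 0.0359 -1.1952]] [0.2156 7.1711]
[ 0.8083 -0.3286] [[ 5.4772  3.2009]
 [-4.3604  0.9594]
 [-1.7419 -3.8512]
 [ 3.0695  0.8488]
 [-1.8136 -1.4643]
 [-1.8852  0.9226]] [9.8377 7.0521]
[ 0.7956 -0.3303] [[-3.9645  0.5367]
 [ 3.4438  0.4244]
 [ 1.0444 -1.9223]
 [-1.4965  0.4993]
 [ 0.9729  0.4619]] [7.4083 2.459 ]
[ 0.7839 -0.3337] [[ 0.5051 -3.1807]
 [ 2.8263  1.5426]
 [-2.0996  1.6187]
 [-2.0284 -0.7613]
 [ 0.3627  1.5807]
 [ 0.4339 -0.8   ]] [4.9259 4.7994]
[ 0.5585 -0.3265] [[  9.258   16.3316]
 [  6.921   16.3624]
 [  4.5853  16.3932]
 [  9.3251  14.0125]
 [ 11.7307  11.6613]
 [ -3.8075 -15.8997]] [30.5169 32.3728]
```

Both views agree on the block, and the slot sits at (0.480, 0.368). In y, though, the side camera reads about 7 mm more than the top camera for everything, and I'll settle that using the arm's known TCP. First I'll turn the tool so the fingers close across the handle's 14 mm, then move above it.

>>> carry_out(
  targets=[
    [0, 0, 0, 7.8, 1],
    [0, 0, 0, 7.8, 1],
    [0, 0, 0, 7.8, 1],
    [0, 0, 0, 7.8, 1],
    [0, 0, 0, 7.8, 1],
    [0, 0, 0, 7.8, 1],
    [0, 0, 0, 7.8, 1],
    [0, 0, 0, 0, 1],
  ],
  force=40,
)

```text
t: 0.9
eef_pos: [0.2736, 0.6167, 0.2308]
tool_rot: [0.0, 0.633, 0.774, -0.0]
contact_force: [0.1, -0.2, 1.2]
gripper_width: 1.002
grasp_force: 0.0
```

>>> carry_out(
  targets=[
    [-3.56, 1.91, 0, 0, 1],
    [-3.56, 1.91, 0, 0, 1],
    [-3.56, 1.91, 0, 0, 1],
    [-3.56, 1.91, 0, 0, 1],
    [-3.56, 1.91, 0, 0, 1],
    [-3.56, 1.91, 0, 0, 1],
    [-3.56, 1.91, 0, 0, 1],
    [-3.56, 1.91, 0, 0, 1],
    [0, 0, 0, 0, 1],
    [0, 0, 0, 0, 1],
  ],
)

```text
t: 1.9
eef_pos: [0.4808, 0.3671, 0.2312]
tool_rot: [0.0, 0.633, 0.774, -0.0]
contact_force: [0.2, 1.2, 0.7]
gripper_width: 1.003
grasp_force: 0.0
```

```bash
python3 - <<'E'
from h import *
from scipy.spatial.transform import Rotation as Ro
o=bot.get_obs();R=Ro.from_quat(np.roll(o["tool_rot"],-1)).as_matrix();print(o["eef_pos"],R,o["q"])
a=imaging.read_camera("side")[...,::-1];b=imaging.read_camera("top")[...,::-1]
cv2.imwrite("pics/s1.png",a);cv2.imwrite("pics/t1.png",b)
ps,pt=proj("side",o["eef_pos"]),proj("top",o["eef_pos"]);print(ps,pt)
A=cv2.resize(a[180:330,200:333],(399,450));B=cv2.resize(b[150:300,40:173],(399,450))
cv2.drawMarker(A,tuple(((ps-[200,180])*3).astype(int)),(255,0,255),0,9);cv2.drawMarker(B,tuple(((pt-[40,150])*3).astype(int)),(255,0,255),0,9)
cv2.imwrite("pics/c2.png",np.hstack([A,B]))
E
```

```text
[0.4808 0.3671 0.2312] [[-0.199   0.98   -0.0002]
 [ 0.98    0.199  -0.0002]
 [-0.0002 -0.0002 -1.    ]] [-0.9974  0.3706  0.315   1.747  -0.13    1.0447 -0.4366]
[269.0041 271.2792] [ 79.411  216.9993]
```

View pics/c2.png

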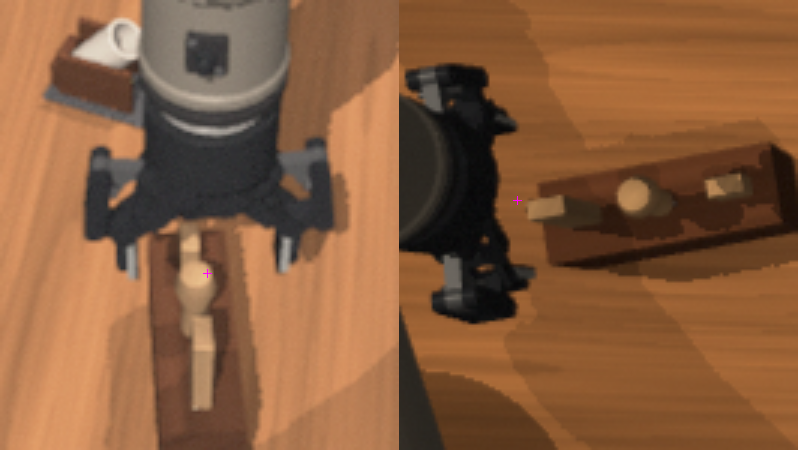

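The fingertips are at about (132,275) and (285,268) in the side crop and (512,118) and (530,270) in the top crop. That shows the top calibration is good in y, so the +7 mm bias belongs to the side camera. The handle lies roughly 3 mm to −x of the finger midline, so I'll shift by that, go down and close.

>>> carry_out(
  targets=[
    [0, -0.25, 2, 0, 1],
    [0, 0, 2, 0, 1],
    [0, 0, 2, 0, 1],
    [0, 0, 2, 0, 1],
    [0, 0, 1.3, 0, 1],
    [0, 0, 1, 0, 1],
    [0, 0, 0, 0, 1],
    [0, 0, 0, 0, 1],
  ],
)

```text
t: 2.8
eef_pos: [0.4779, 0.3682, 0.1288]
tool_rot: [0.0, 0.633, 0.774, 0.0]
contact_force: [0.9, 0.2, 0.8]
gripper_width: 1.002
grasp_force: 0.0
```

>>> carry_out(
  targets=[
    [0, 0, 0, 0, -0.2],
    [0, 0, 0, 0, -0.5],
    [0, 0, 0, 0, -0.6],
    [0, 0, 0, 0, -0.7],
    [0, 0, 0, 0, -1],
    [0, 0, 0, 0, -1],
    [0, 0, 0, 0, -1],
    [0, 0, 0, 0, -1],
  ],
  force=20,
)

```text
t: 3.6
eef_pos: [0.4795, 0.3681, 0.1288]
tool_rot: [0.001, 0.633, 0.774, 0.002]
contact_force: [5.6, 1.8, -1.7]
gripper_width: 0.159
grasp_force: 20.0
```

The grip holds at 20 N. The moves can't tilt the tool, so I'll pivot the spatula inside the pads: lift it until only the tip is in the slot, then swing the handle outwards round the slot edge.

>>> carry_out(
  targets=[
    [0, 0.2, 0, 0, -1],
    [0, 0, 0, 0, -1],
    [0, 0, -1, 0, -1],
    [0, 0, -2, 0, -1],
    [0, 0, -2, 0, -1],
    [0, 0, -1.6, 0, -1],
    [0, 0, 0, 0, -1],
    [0, 0, 0, 0, -1],
  ],
  force=25,
)

```text
t: 4.4
eef_pos: [0.4793, 0.3681, 0.194]
tool_rot: [-0.0, 0.633, 0.774, -0.0]
contact_force: [1.9, 1.0, -0.1]
gripper_width: 0.161
grasp_force: 25.8
```

```bash
cat > look.py <<'E'
import sys
from h import *
# look.py out su sv tu tv : crops 133x150 of both views, x3
o=bot.get_obs();print(o["eef_pos"],o["contact_force"],o["gripper_width"])
f,su,sv,tu,tv=sys.argv[1],*map(int,sys.argv[2:6])
a=imaging.read_camera("side")[...,::-1];b=imaging.read_camera("top")[...,::-1]
cv2.imwrite(f"pics/{f}_s.png",a);cv2.imwrite(f"pics/{f}_t.png",b)
cv2.imwrite(f"pics/{f}.png",np.hstack([cv2.resize(a[sv:sv+150,su:su+133],(399,450),interpolation=2),cv2.resize(b[tv:tv+150,tu:tu+133],(399,450),interpolation=2)]))
E
python3 -c "
from h import *
o=bot.get_obs();print(o['eef_pos'],o['contact_force'],o['torque'],o['gripper_width'],o['grasp_force'])"
```

```text
[0.4793 0.3681 0.194 ] [ 1.9285  0.975  -0.1122] [ 0.2046 -0.6019 -0.0156] 0.16103375622978264 25.801332592964172
```

>>> carry_out(
  targets=[
    [0.4, 0.05, 0, 0, -1],
    [1.03, 0, 0.01, 0, -1],
    [1.03, 0, 0.03, 0, -1],
    [1.01, 0, 0.15, 0, -1],
    [1.01, 0, 0.25, 0, -1],
    [0.98, 0, 0.33, 0, -1],
    [0.95, 0, 0.41, 0, -1],
    [0.71, 0, 0.4, 0, -1],
    [0.71, 0, 0.43, 0, -1],
    [0, 0, 0, 0, -1],
    [0, 0, 0, 0, -1],
  ],
  force=20,
)

```text
t: 5.5
eef_pos: [0.4643, 0.4456, 0.174]
tool_rot: [-0.0, 0.633, 0.774, 0.0]
contact_force: [0.3, 1.4, -1.1]
gripper_width: 0.158
grasp_force: 24.8
```

```bash
python3 look.py c3 200 200 30 150
```

```text
[0.4643 0.4456 0.174 ] [ 0.2539  1.4366 -1.0609] 0.15805455949497982
```

View pics/c3.png

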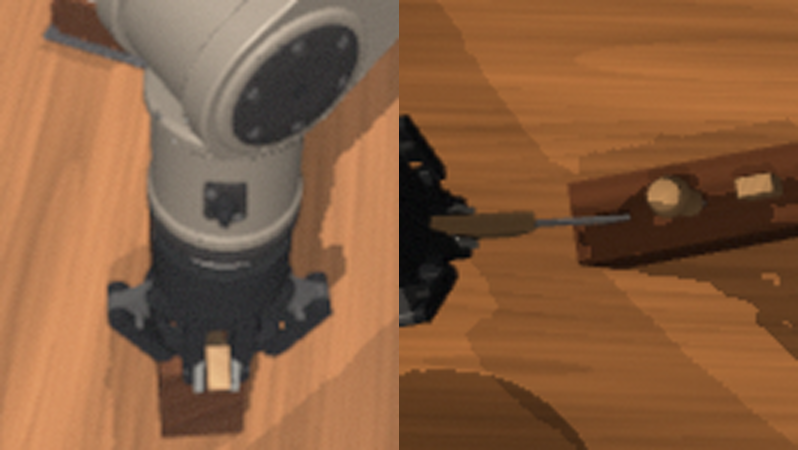

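The spatula has tilted: in the top view the blade runs from (530,222) to its tip at (630,216). I'll measure the angle by casting rays onto the tilt plane through the grasp point.

```bash
cat >> h.py <<'E'
from scipy.spatial.transform import Rotation as Ro
def tool():
    o=bot.get_obs();return np.array(o["eef_pos"]),Ro.from_quat(np.roll(o["tool_rot"],-1)).as_matrix()
def onplane(n,u,v,p,nrm):
    o,d=ray(n,u,v);return o+d*((p-o)@nrm)/(d@nrm)
E
python3 - <<'E'
from h import *
p,R=tool();pin=p-R[:,2]*bot.pinch_z;print("pinch",pin)
# bright-blade / handle axis pixels in tool coordinates relative to pinch (x along tilt plane, z down)
for nm,x,y in(("tip",630,216),("blade root",536,222),("handle end hi",534,212),("handle end lo",534,234)):
    q=onz("top",30+(x-399)/3-.33,150+y/3-.33,.095);print(nm,"z.095:",q)
    q=onplane("top",30+(x-399)/3-.33,150+y/3-.33,pin,R[:,1]);print(nm,(R.T@(q-pin))*1000)
b=cv2.imread("pics/c3_t.png")
for r in (219,220,221,222,223,224,225): print(r,b[r,60:112].max(1))
E
```

```text
pinch [0.4644 0.4453 0.1929]
tip z.095: [0.4823 0.3582 0.095 ]
tip [-89.5853  -0.      96.0241]
blade root z.095: [0.476  0.4255 0.095 ]
blade root [-42.0378  -0.      41.7291]
handle end hi z.095: [0.4832 0.4275 0.095 ]
handle end hi [-59.5926  -0.      -8.4361]
handle end lo z.095: [0.4674 0.4263 0.095 ]
handle end lo [-16.7902  -0.     105.0306]
219 [134 135 137 135 136 137 137 137 139 138 139 138 139 140 141 141 141 141
 143 143 142 143 144 144 143 145 139  93  77  77  75  75  74  74  73  73
  75  82  83  82  79  75  73  55  49  50  48  52  54  54  54  54]
220 [136 136 135 117 117 116 119 119 105 105 107 106 108 111 115 138 138 138
 139 140 140 140 140 141 140 140 137 101  72  73  73  72  73  73  73  68
  65  66  59  64  61  54  55  37  33  35  37  52  54  55  55  56]
221 [ 89  86  86  82  82  83  82  84  80  81  82  80  81  82  91 123 141 141
 142 142 143 142 142 142 143 143 139 106  74  74  74  74  73  74  74  62
  43  46  39  38  46  46  46  43  45  56  56  50  55  56  55  56]
222 [ 74  74  73  74  74  74  74  74  75  73  75  75  73  75  82 116 135 135
 137 136 136 123 125 128 127 119 118 111  81  81  82  85  84  84  84  85
  83  83  83  83  82  84  83  84  83  83  83  55  54  55  56  56]
223 [73 71 71 70 72 72 72 72 71 71 70 72 71 71 73 83 83 84 85 85 84 80 83 95
 94 92 92 90 87 82 83 83 83 78 76 78 78 79 77 73 73 72 68 59 60 54 55 52
 54 55 57 58]
224 [71 71 69 71 71 71 71 71 70 72 70 70 71 73 70 62 65 65 65 65 63 61 63 64
 62 61 64 70 68 66 67 72 73 70 65 77 67 66 59 53 48 50 52 51 53 55 57 57
 56 56 57 57]
225 [ 70  71  71  71  70  71  71  71  71  73  74  73  73  73  72  62  76  93
  93  93  92  96 113 112 113 115 130 127  78  78  86  84  58  58  56  59
  52  51  54  54  55  56  56  55  57  58  57  55  56  55  59  57]
```

```bash
python3 - <<'E'
from h import *
p,R=tool();pin=p-R[:,2]*bot.pinch_z
for th in range(34,50,2):
    t=np.radians(th);d=R@np.array([-np.sin(t),0,np.cos(t)])
    P=lambda L:proj("top",pin+d*L)
    print(th,P(137),P(52),"tip",pin+d*.137)
print("seen tip",30+231/3-.33,150+72-.33,"root",30+137/3-.33,150+74-.33)
E
```

```text
34 [567.5351 202.3567] [560.7132 202.6639] tip [0.4796 0.3704 0.0792]
36 [591.0565 198.2307] [583.765  198.6001] tip [0.4804 0.3665 0.082 ]
38 [615.7115 193.9051] [607.9035 194.3428] tip [0.4811 0.3628 0.0848]
40 [641.6484 189.3539] [633.2698 189.8672] tip [0.4819 0.3591 0.0879]
42 [669.038  184.5471] [660.0259 185.1444] tip [0.4826 0.3556 0.091 ]
44 [698.0784 179.4498] [688.3592 180.1412] tip [0.4833 0.3522 0.0942]
46 [729.0006 174.0213] [718.4883 174.8189] tip [0.484  0.3488 0.0976]
48 [762.0767 168.214 ] [750.6693 169.132 ] tip [0.4846 0.3456 0.1011]
seen tip 106.67 221.67 root 75.33666666666666 223.67
```

My overlay took the lengths in mm, so the pixel columns are wrong. The tip position itself matches the seen ray at about 40° of tilt, which is right for the 38° pot. I'll pull out along the axis, go up, turn to the pot's azimuth and travel.

>>> carry_out(
  targets=[
    [0, 0, 0, 0, -1],
    [0.8, 0, -0.95, 0, -1],
    [0.8, 0, -0.95, 0, -1],
    [0, 0, -2, 0, -1],
    [0, 0, -2, 0, -1],
    [0, 0, -2, 0, -1],
    [0, 0, -2, 0, -1],
    [0, 0, -2, 0, -1],
    [0, 0, 0, 0, -1],
  ],
  force=45,
)

```text
t: 6.5
eef_pos: [0.4622, 0.4624, 0.2973]
tool_rot: [-0.0, 0.633, 0.774, 0.003]
contact_force: [-0.2, 0.5, -1.4]
gripper_width: 0.157
grasp_force: 49.1
```

>>> carry_out(
  targets=[
    [0, 0, 0, -8.3, -1],
    [0, 0, 0, -8.3, -1],
    [0, 0, 0, -8.3, -1],
    [0, 0, 0, -8.3, -1],
    [0, 0, 0, -8.3, -1],
    [0, 0, 0, -8.3, -1],
    [0, 0, 0, -8.3, -1],
    [0, 0, 0, -8.3, -1],
    [0, 0, 0, 0, -1],
  ],
)

```text
t: 7.4
eef_pos: [0.4609, 0.4606, 0.2924]
tool_rot: [-0.001, 0.105, 0.994, -0.0]
contact_force: [0.5, 0.6, -1.2]
gripper_width: 0.154
grasp_force: 49.0
```

>>> carry_out(
  targets=[
    [-0.64, -2.05, 0, 0, -1],
    [-1.28, -4.1, 0, 0, -1],
    [-1.28, -4.1, 0, 0, -1],
    [-1.28, -4.1, 0, 0, -1],
    [-1.28, -4.1, 0, 0, -1],
    [-1.28, -4.1, 0, 0, -1],
    [-1.28, -4.1, 0, 0, -1],
    [-1.28, -4.1, 0, 0, -1],
    [-1.28, -4.1, 0, 0, -1],
    [-1.28, -4.1, 0, 0, -1],
    [-0.64, -2.05, 0, 0, -1],
    [0, 0, 0, 0, -1],
  ],
)

```text
t: 8.6
eef_pos: [0.5002, 0.0288, 0.2931]
tool_rot: [-0.0, 0.111, 0.994, -0.0]
contact_force: [0.4, 0.7, -1.5]
gripper_width: 0.16
grasp_force: 49.0
```

```bash
python3 look.py c4 180 110 200 110; python3 - <<'E'
from h import *
p,R=tool();pin=p-R[:,2]*bot.pinch_z;print(pin,R)
for th in (34,38,42,46):
    t=np.radians(th);d=R@np.array([-np.sin(t),0,np.cos(t)])
    for n,u0,v0,o in(("side",180,110,0),("top",200,110,399)):
        print(th,n,[np.round((proj(n,pin+d*L)-[u0,v0])*3+[o,0]) for L in(.137,.052,-.028)])
E
```

```text
[0.5002 0.0288 0.2931] [ 0.412   0.6551 -1.4903] 0.16001471198222147
[0.5002 0.0332 0.3117] [[-0.9769  0.2136 -0.0005]
 [ 0.2136  0.9769  0.0006]
 [ 0.0006  0.0005 -1.    ]]
34 side [array([207., 147.]), array([262.,  93.]), array([320.,  37.])]
34 top [array([598., 198.]), array([582., 253.]), array([563., 315.])]
38 side [array([198., 139.]), array([258.,  90.]), array([322.,  39.])]
38 top [array([601., 185.]), array([583., 248.]), array([562., 318.])]
42 side [array([190., 132.]), array([255.,  87.]), array([324.,  40.])]
42 top [array([604., 173.]), array([584., 243.]), array([562., 321.])]
46 side [array([182., 124.]), array([252.,  84.]), array([325.,  42.])]
46 top [array([607., 161.]), array([585., 239.]), array([561., 324.])]
```

View pics/c4.png

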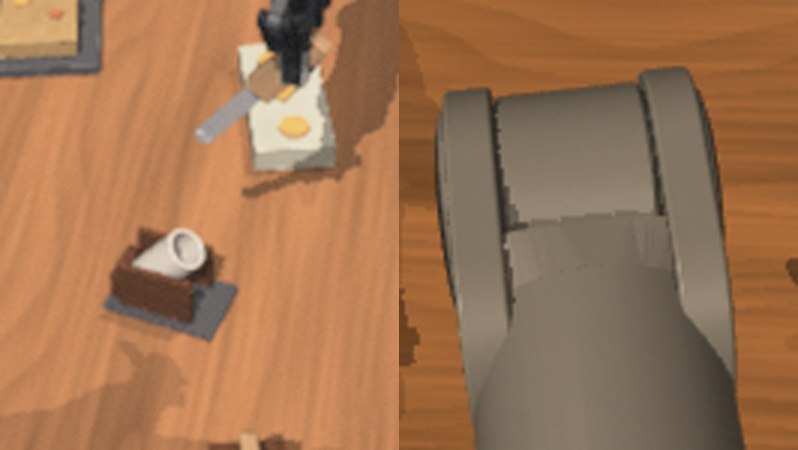

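The side crop shows the tip at (198,140), against a prediction of (198,139) for 38°, so the tilt is right to within a degree or two. Next I'll lower the tip to just outside the pot's mouth and check it there.

>>> carry_out(
  targets=[
    [0, 0, 2, 0, -1],
    [0, 0, 2.5, 0, -1],
    [0, 0, 2.5, 0, -1],
    [0, 0, 2.2, 0, -1],
    [0, 0, 1.5, 0, -1],
    [0, 0, 0.5, 0, -1],
    [0, 0, 0, 0, -1],
  ],
)

```text
t: 9.4
eef_pos: [0.5, 0.0342, 0.1807]
tool_rot: [-0.001, 0.105, 0.994, -0.0]
contact_force: [-0.4, -0.4, -1.1]
gripper_width: 0.153
grasp_force: 49.1
```

```bash
python3 - <<'E'
from h import *
a=imaging.read_camera("side")[...,::-1];cv2.imwrite("pics/s5.png",a)
cv2.imwrite("pics/c5.png",cv2.resize(a[130:225,205:305],(800,600)[:1]+(760,) if 0 else (630,600),interpolation=2))
p,R=tool();pin=p-R[:,2]*bot.pinch_z;print(pin)
for th in (36,38,40,42):
    t=np.radians(th);d=R@np.array([-np.sin(t),0,np.cos(t)])
    print(th,[np.round((proj("side",pin+d*L)-[205,130])*6.3) for L in(.137,.052,-.028)])
E
```

```text
[0.5006 0.0339 0.2001]
36 [array([270., 374.]), array([383., 284.]), array([501., 191.])]
38 [array([261., 367.]), array([379., 282.]), array([502., 192.])]
40 [array([253., 360.]), array([376., 279.]), array([504., 194.])]
42 [array([245., 353.]), array([373., 276.]), array([506., 196.])]
```

View pics/c5.png

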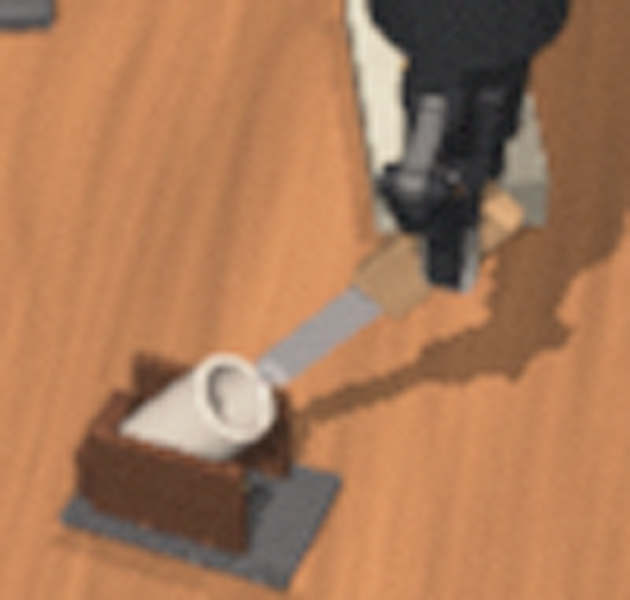

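The tip is at about (264,376) in the crop, roughly 20 mm outside the mouth centre at (237,398), and it lies about 2 mm off the pot's axis. I'll nudge tool y by +0.2 and go in along the axis.

>>> carry_out(
  targets=[
    [0, 0.2, 0, 0, -1],
    [-0.62, 0, 0.79, 0, -1],
    [-0.62, 0, 0.79, 0, -1],
    [-0.62, 0, 0.79, 0, -1],
    [-0.62, 0, 0.79, 0, -1],
    [0, 0, 0, 0, -1],
  ],
)

```text
t: 10.05
eef_pos: [0.5252, 0.0291, 0.1482]
tool_rot: [-0.001, 0.106, 0.994, -0.001]
contact_force: [-0.7, -0.1, -1.1]
gripper_width: 0.16
grasp_force: 49.1
```

>>> carry_out(
  targets=[
    [-0.62, 0, 0.79, 0, -1],
    [-0.62, 0, 0.79, 0, -1],
    [-0.62, 0, 0.79, 0, -1],
    [-0.31, 0, 0.4, 0, -1],
    [0, 0, 0, 0, -1],
    [0, 0, 0, 0, -1],
  ],
)

```text
t: 10.65
eef_pos: [0.5462, 0.025, 0.1218]
tool_rot: [-0.0, 0.106, 0.994, -0.0]
contact_force: [0.6, -1.2, -1.4]
gripper_width: 0.159
grasp_force: 49.1
```

>>> carry_out(
  targets=[
    [-0.19, 0, 0.24, 0, -1],
    [-0.19, 0, 0.24, 0, -1],
    [0, 0, 0, 0, -1],
  ],
)

```text
t: 10.95
eef_pos: [0.5501, 0.0243, 0.1169]
tool_rot: [-0.0, 0.106, 0.994, 0.0]
contact_force: [-1.5, -0.5, -1.5]
gripper_width: 0.158
grasp_force: 49.1
```

>>> carry_out(
  targets=[
    [-0.12, 0, 0.16, 0, -1],
    [0, 0, 0, 0, -1],
  ],
)

```text
t: 11.15
eef_pos: [0.5511, 0.0241, 0.1156]
tool_rot: [-0.0, 0.106, 0.994, 0.0]
contact_force: [-1.4, -0.9, 1.2]
gripper_width: 0.155
grasp_force: 49.6
```

>>> carry_out(
  targets=[
    [-0.09, 0, 0.12, 0, -1],
    [0, 0, 0, 0, -1],
  ],
)

```text
t: 11.35
eef_pos: [0.5513, 0.0241, 0.1151]
tool_rot: [-0.001, 0.106, 0.994, 0.0]
contact_force: [-7.6, 0.6, 12.1]
gripper_width: 0.157
grasp_force: 51.0
```

Contact is 14 N directed along the pot's axis, with the TCP within 2 mm of the predicted floor position, so the tip is on the bottom. I'll back out and go to the teardrop.

>>> carry_out(
  targets=[
    [0.3, 0, -0.38, 0, -1],
    [0.62, 0, -0.79, 0, -1],
    [0.62, 0, -0.79, 0, -1],
    [0.62, 0, -0.79, 0, -1],
    [0.62, 0, -0.79, 0, -1],
    [0.62, 0, -0.79, 0, -1],
    [0.62, 0, -0.79, 0, -1],
    [0.62, 0, -0.79, 0, -1],
    [0.62, 0, -0.79, 0, -1],
    [0.31, 0, -0.4, 0, -1],
    [0, 0, -2, 0, -1],
    [0, 0, -2, 0, -1],
  ],
)

```text
t: 12.55
eef_pos: [0.497, 0.0355, 0.2256]
tool_rot: [-0.001, 0.106, 0.994, -0.0]
contact_force: [0.6, 0.3, -1.5]
gripper_width: 0.157
grasp_force: 49.0
```

>>> carry_out(
  targets=[
    [-0.3, -1.9, 0, 0, -1],
    [-0.6, -3.8, 0, 0, -1],
    [-0.6, -3.8, 0, 0, -1],
    [-0.6, -3.8, 0, 0, -1],
    [-0.6, -3.8, 0, 0, -1],
    [-0.6, -3.8, 0, 0, -1],
    [-0.6, -3.8, 0, 0, -1],
    [-0.6, -3.8, 0, 0, -1],
    [-0.6, -3.8, 0, 0, -1],
    [-0.3, -1.9, 0, 0, -1],
    [0, 0, 0, 0, -1],
    [0, 0, 0, 0, -1],
  ],
)

```text
t: 13.75
eef_pos: [0.4783, -0.3099, 0.225]
tool_rot: [-0.0, 0.106, 0.994, 0.0]
contact_force: [0.7, 0.0, -1.1]
gripper_width: 0.156
grasp_force: 49.0
```

```bash
python3 - <<'E'
from h import *
p,R=tool();pin=p-R[:,2]*bot.pinch_z
tip=pin+R@np.array([-.0843,0,.108]);print(pin,tip,"tool move to target",R.T@(np.array([.558,-.3276,.034])-tip)*100, bot.get_obs()["contact_force"],bot.get_obs()["q"])
E
```

```text
[ 0.4783 -0.3099  0.2437] [ 0.5606 -0.3277  0.1357] tool move to target [ 0.25   -0.0541 10.1668] [ 0.683   0.0411 -1.1371] [ 0.0774  0.3332  0.4889  1.8439 -0.1827  1.0095  1.9996]
```

>>> carry_out(
  targets=[
    [0.25, -0.05, 2, 0, -1],
    [0, 0, 2.5, 0, -1],
    [0, 0, 2.5, 0, -1],
    [0, 0, 1.5, 0, -1],
    [0, 0, 0.7, 0, -1],
    [0, 0, 0, 0, -1],
  ],
)

```text
t: 14.35
eef_pos: [0.4759, -0.3093, 0.1328]
tool_rot: [-0.001, 0.105, 0.994, 0.0]
contact_force: [-0.6, 1.0, -1.2]
gripper_width: 0.157
grasp_force: 49.1
```

```bash
python3 look.py c6 215 60 320 110
```

```text
[ 0.4759 -0.3093  0.1328] [-0.6292  1.0211 -1.2365] 0.15715451814810133
```

View pics/c6.png

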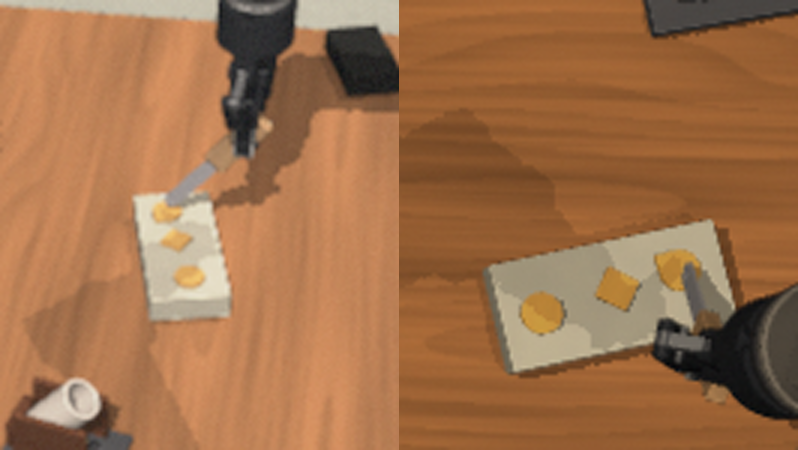

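The tip is at about (689,264) in the top crop and the teardrop's centre at about (679,268), so the tip looks a few mm too far to −y. I'll measure it numerically.

```bash
python3 - <<'E'
from h import *
b=cv2.imread("pics/c6_t.png");h=cv2.cvtColor(b,cv2.COLOR_BGR2HSV)
a0=cv2.imread("pics/top0.png")
print(*[" ".join("Y" if 14<=h[r,c,0]<=32 and h[r,c,1]>110 else ("g" if h[r,c,1]<75 and h[r,c,2]<165 else ".") for c in range(398,436)) for r in range(188,226)],sep="\n")
p,R=tool();pin=p-R[:,2]*bot.pinch_z
tip=pin+R@np.array([-.0843,0,.108]);print("pred tip",tip,proj("top",tip),proj("top",pin+R@np.array([-.0843,0,.108])*52/137),"target",proj("top",[.558,-.3276,.034]))
E
```

```text
. . . . . . . . . . . . . . . . . . . . . . . . . . . . . . . . . . . . . .
. . . . . . . . . . . . . . . . . . . . . . . . . . . . Y . . . . . . . . .
. . . . . . . . . . . . . . . . . . . . . . . . . . . . Y Y . . . . . . . .
. . . . . . . . . . . . . . . . . . . . . . . . . . . . . . Y . . . . . . .
. . . . . . . . . . . . . . . . . . . . . . . . . . . . . . . . . . . . . .
. . . . . . . . . . . . Y Y Y Y Y Y . . . . . . . . . . . Y . . . . . . . .
. . . . . . . g . Y Y Y Y Y Y Y Y Y Y Y . . . . . . . . . Y . . . . . . . .
. . . . . . . Y Y Y Y Y Y Y Y Y Y Y Y Y Y . . . . . . . . g . . . . . . . .
. . . . . . . Y Y Y Y Y Y Y Y Y Y Y Y Y Y . . . . . . . . . . . . . . . . .
. . . . . . . Y Y Y Y Y Y Y Y Y Y Y Y Y Y Y . . . . . . . . Y . Y . . . . .
. . . . . . . . Y Y Y Y Y Y Y Y Y . g g Y Y Y . . . . . . . Y . . . . . . .
. . . . . . . . Y Y Y Y Y Y Y Y Y g g g Y Y Y . . . . . . . g . . . . . . .
. . . . . . . g Y Y Y Y Y Y Y Y Y g g g g Y Y g g . . . . . . Y . . . . . .
. . . . . . g g . Y Y Y Y Y Y Y . g g g g Y Y g g . . . . . . Y . . . . . .
. . . . . g g g g Y Y Y Y Y Y Y . g 
[... 1189 characters left out ...]
 g g g g g g g g g g g g g g . . Y Y Y Y Y Y Y Y . g g g g g g g g
. g g g g g g g g g g g g g g g g g g g Y Y Y Y Y . Y Y Y . g g g g g g g g
g g g g g g g g g g g g g g g g g g g . Y Y Y g g g g g g g g g g g g g g g
g g g g g . . g g g g g g g g g g g g . Y Y g g g g g g g g g g g g g g g g
g g g g g . . g g g g g g g g g g g g g g g g g g g g g g g g g g g g g g g
g . . . . . . g g g g g g g g g g g g g g g g g g g g g g g g g g g g g g g
. . . . . . . g g g g g g g g g g g g g g g g g g g g g g g g g g g g g g g
. . . Y . . . g g g g g g g g g g g g g g g g g g g g g g g g g g g g g g g
pred tip [ 0.5591 -0.328   0.0449] [415.3    198.3696] [420.7769 218.1804] target [413.5789 199.4153]
```

>>> carry_out(
  targets=[
    [0.15, 0.25, 0, 0, -1],
    [0, 0, 0.4, 0, -1],
    [0, 0, 0.3, 0, -1],
    [0, 0, 0, 0, -1],
  ],
)

```text
t: 14.85
eef_pos: [0.475, -0.3073, 0.1261]
tool_rot: [0.0, 0.106, 0.994, 0.0]
contact_force: [-0.6, -0.1, -0.1]
gripper_width: 0.155
grasp_force: 49.1
```

>>> carry_out(
  targets=[
    [0, 0, 0.1, 0, -1],
    [0, 0, 0, 0, -1],
  ],
)

```text
t: 15.05
eef_pos: [0.4749, -0.3075, 0.1256]
tool_rot: [0.0, 0.106, 0.994, 0.0]
contact_force: [-2.5, 1.7, 5.1]
gripper_width: 0.156
grasp_force: 49.8
```

>>> carry_out(
  targets=[
    [0, 0, 0.1, 0, -1],
    [0, 0, 0, 0, -1],
  ],
)

```text
t: 15.25
eef_pos: [0.4748, -0.3076, 0.1252]
tool_rot: [0.0, 0.106, 0.994, 0.0]
contact_force: [-4.6, 2.4, 10.5]
gripper_width: 0.157
grasp_force: 50.8
```

The tip touched at 5 to 10 N, at the height expected for the blank's top. I'll lift and check the blank hasn't moved.

>>> carry_out(
  targets=[
    [0, 0, -0.3, 0, -1],
    [0, 0, -2, 0, -1],
    [0, 0, -3, 0, -1],
    [0, 0, -3, 0, -1],
    [0, 0, -3, 0, -1],
    [0, 0, -3, 0, -1],
    [0, 0, -1.7, 0, -1],
    [0.49, 2.08, 0, 0, -1],
    [0.98, 4.15, 0, 0, -1],
    [0.98, 4.15, 0, 0, -1],
    [0.98, 4.15, 0, 0, -1],
    [0, 0, 0, 0, -1],
  ],
)

```text
t: 16.45
eef_pos: [0.4724, -0.1518, 0.2839]
tool_rot: [-0.0, 0.101, 0.995, 0.001]
contact_force: [0.5, -0.1, -1.1]
gripper_width: 0.159
grasp_force: 49.0
```

```bash
python3 - <<'E'
from h import *
b=imaging.read_camera("top")[...,::-1];cv2.imwrite("pics/t7.png",b)
for f in("pics/top0.png","pics/t7.png"):
    I=cv2.imread(f);h=cv2.cvtColor(I,cv2.COLOR_BGR2HSV);m=cv2.inRange(h,(14,110,90),(32,255,255))[180:230,350:432]
    k,l,st,ce=cv2.connectedComponentsWithStats(m);print(f,[(ce[i]+[350,180],st[i,4]) for i in range(1,k) if st[i,4]>60])
print(tool()[0])
E
```

```text
pics/top0.png [(array([412.6744, 199.3314]), np.int32(172)), (array([392.1618, 205.6765]), np.int32(136)), (array([367.0881, 213.805 ]), np.int32(159))]
pics/t7.png []
[ 0.4722 -0.155   0.2841]
```

>>> carry_out(
  targets=[
    [0.49, 2.07, 0, 0, -1],
    [0.98, 4.14, 0, 0, -1],
    [0.98, 4.14, 0, 0, -1],
    [0.98, 4.14, 0, 0, -1],
    [0.98, 4.14, 0, 0, -1],
    [0.98, 4.14, 0, 0, -1],
    [0.98, 4.14, 0, 0, -1],
    [0.98, 4.14, 0, 0, -1],
    [0, 0, 0, 0, -1],
  ],
)

```text
t: 17.4
eef_pos: [0.4653, 0.1665, 0.2841]
tool_rot: [-0.0, 0.102, 0.995, 0.001]
contact_force: [-0.1, -0.1, -1.9]
gripper_width: 0.159
grasp_force: 49.0
```

>>> carry_out(
  targets=[
    [0.98, 4.14, 0, 0, -1],
    [0.98, 4.14, 0, 0, -1],
    [0.98, 4.14, 0, 0, -1],
    [0.98, 4.14, 0, 0, -1],
    [0.98, 4.14, 0, 0, -1],
    [0.98, 4.14, 0, 0, -1],
    [0.49, 2.07, 0, 0, -1],
    [0, 0, 0, 0, -1],
  ],
)

```text
t: 18.2
eef_pos: [0.4594, 0.4402, 0.2832]
tool_rot: [-0.0, 0.104, 0.995, 0.0]
contact_force: [0.1, -0.5, -1.4]
gripper_width: 0.156
grasp_force: 49.0
```

>>> carry_out(
  targets=[
    [0, 0, 0, 8.3, -1],
    [0, 0, 0, 8.3, -1],
    [0, 0, 0, 8.3, -1],
    [0, 0, 0, 8.3, -1],
    [0, 0, 0, 8.3, -1],
    [0, 0, 0, 8.3, -1],
    [0, 0, 0, 8.3, -1],
    [0, 0, 0, 8.3, -1],
    [0, 0, 0, 0, -1],
    [0, 0, 0, 0, -1],
  ],
)

```text
t: 19.2
eef_pos: [0.4607, 0.4359, 0.2842]
tool_rot: [0.0, 0.632, 0.775, -0.0]
contact_force: [-0.3, -0.6, -1.9]
gripper_width: 0.159
grasp_force: 49.0
```

```bash
python3 - <<'E'
from h import *
b=imaging.read_camera("top")[...,::-1];cv2.imwrite("pics/t8.png",b)
h=cv2.cvtColor(b,cv2.COLOR_BGR2HSV);m=cv2.inRange(h,(14,110,90),(32,255,255))[180:230,350:432]
k,l,st,ce=cv2.connectedComponentsWithStats(m);print([(ce[i]+[350,180],st[i,4]) for i in range(1,k) if st[i,4]>60])
p,R=tool();print(p,R[:,0]);t=np.array([.4611,.4613,.193]);print(R.T@(t-p)*100,bot.get_obs()["contact_force"])
E
```

```text
[(array([412.6744, 199.3314]), np.int32(172)), (array([392.1618, 205.6765]), np.int32(136)), (array([367.0443, 213.8165]), np.int32(158))]
[0.4605 0.4363 0.2843] [-0.2006  0.9797 -0.0004]
[2.4403 0.5574 9.1267] [-0.3403 -0.0622 -1.1271]
```

All three blanks are exactly where they were. I'll return to the pose just above the slot, still tilted, and compare the blade with the earlier picture.

>>> carry_out(
  targets=[
    [1.22, 0.28, 2, 0, -1],
    [1.22, 0.28, 2, 0, -1],
    [0, 0, 2, 0, -1],
    [0, 0, 2, 0, -1],
    [0, 0, 0.8, 0, -1],
    [0, 0, 0.3, 0, -1],
    [0, 0, 0, 0, -1],
    [0, 0, 0, 0, -1],
  ],
)

```text
t: 20.05
eef_pos: [0.461, 0.4627, 0.1945]
tool_rot: [-0.0, 0.633, 0.774, 0.001]
contact_force: [-0.3, -0.1, -0.8]
gripper_width: 0.16
grasp_force: 49.0
```

```bash
python3 - <<'E'
from h import *
b=imaging.read_camera("top")[...,::-1].copy();cv2.imwrite("pics/t9.png",b)
a=cv2.imread("pics/c3_t.png")
f=lambda I:cv2.resize(I[185:250,50:148],(784,300)[:1]+(298,) if 0 else (784,298),interpolation=2)
cv2.imwrite("pics/c9.png",np.vstack([f(a),f(b)]))
p,R=tool();t=np.array([.4611,.4613,.193]);print(p,R.T@(t-p)*100)
pin=p-R[:,2]*bot.pinch_z;d=np.array([-np.sin(np.radians(38)),0,np.cos(np.radians(38))])
for P,o in((pin,298),(np.array([.4644,.4453,.1929]),0)): print([(proj("top",P+R@d*L)-[50,185])*[8,4.58]+[0,o] for L in(.137,.052)])
E
```

```text
[0.4609 0.4628 0.1945] [-0.1478 -0.0147  0.1516]
[array([358.0224, 472.5469]), array([ 60.3089, 482.3785])]
[array([447.7848, 171.3162]), array([162.5618, 180.7168])]
```

View pics/c9.png

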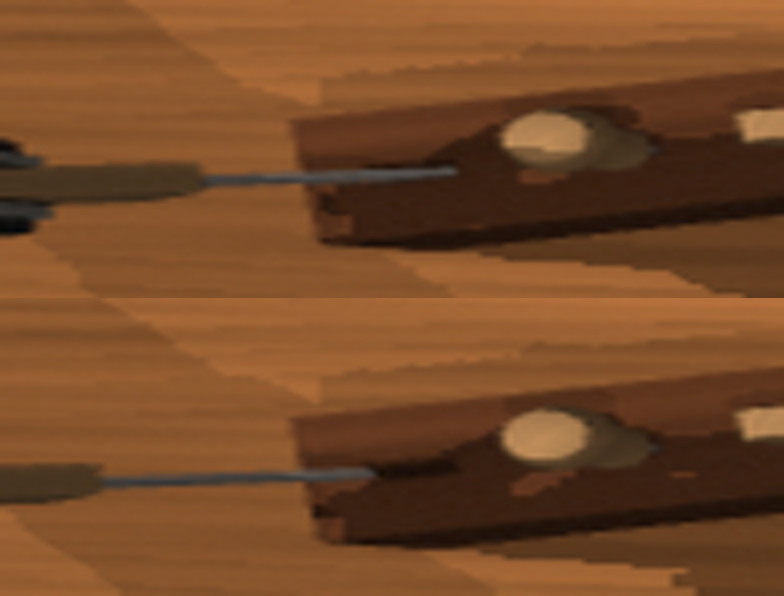

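In both crops the blade lines up with the slot. The lower one shows the tip at (373,473), right at the slot's near end, which runs from (375,470) to (460,465). The tip is about 1.5 mm farther in than before, so I'll allow for that and insert the tip.

>>> carry_out(
  targets=[
    [-0.4, 0, 0.5, 0, -1],
    [-0.4, 0, 0.5, 0, -1],
    [-0.4, 0, 0.5, 0, -1],
    [-0.4, 0, 0.55, 0, -1],
    [0, 0, 0, 0, -1],
    [0, 0, 0, 0, -1],
  ],
)

```text
t: 20.7
eef_pos: [0.464, 0.4457, 0.1721]
tool_rot: [0.001, 0.633, 0.774, -0.001]
contact_force: [2.2, -1.1, -2.8]
gripper_width: 0.156
grasp_force: 48.7
```

>>> carry_out(
  targets=[
    [0, 0, 0, 0, -1],
    [-0.86, 0, -0.5, 0, -1],
    [-0.86, 0, -0.5, 0, -1],
    [-1.02, 0, -0.42, 0, -1],
    [-1.02, 0, -0.33, 0, -1],
    [0, 0, 0, 0, -1],
  ],
  force=20,
)

```text
t: 21.3
eef_pos: [0.4716, 0.4101, 0.1926]
tool_rot: [-0.001, 0.634, 0.774, 0.002]
contact_force: [0.5, 4.0, 1.0]
gripper_width: 0.155
grasp_force: 49.6
```

>>> carry_out(
  targets=[
    [-1.08, 0, -0.18, 0, -1],
    [-1.08, 0, -0.1, 0, -1],
    [-1.12, 0, 0, 0, -1],
    [-1.12, 0, 0.1, 0, -1],
    [0, 0, 0, 0, -1],
    [0, 0, 0, 0, -1],
  ],
)

```text
t: 21.9
eef_pos: [0.4804, 0.3654, 0.192]
tool_rot: [0.001, 0.633, 0.774, -0.001]
contact_force: [3.1, 0.9, 0.7]
gripper_width: 0.154
grasp_force: 50.3
```

```bash
python3 look.py c10 200 200 30 150; python3 - <<'E'
from h import *
p,R=tool();print(R.T@(p-np.array([.4793,.3681,.1288]))*1000,bot.get_obs()["torque"])
E
```

```text
[0.4804 0.3654 0.192 ] [3.0667 0.9118 0.7356] 0.15416835594867884
[ -2.7821   0.4953 -62.9103] [ 0.0256 -0.9957 -0.0439]
```

View pics/c10.png

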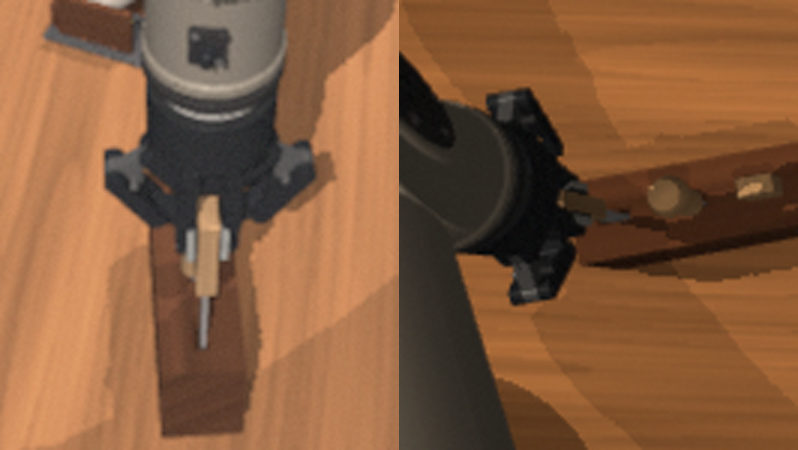

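The side crop shows the spatula upright again, with the blade in the slot at (203,348) and the file and scraper in place. I'll centre it and slide it down while watching the force.

>>> carry_out(
  targets=[
    [0.25, 0.1, 0, 0, -1],
    [0, 0, 0.5, 0, -1],
    [0, 0, 0.5, 0, -1],
    [0, 0, 0, 0, -1],
  ],
)

```text
t: 22.4
eef_pos: [0.4798, 0.3692, 0.1808]
tool_rot: [-0.0, 0.633, 0.774, -0.001]
contact_force: [2.8, -0.3, -2.8]
gripper_width: 0.159
grasp_force: 50.1
```

>>> carry_out(
  targets=[
    [0, 0, 0.5, 0, -1],
    [0, 0, 0.5, 0, -1],
    [0, 0, 0.5, 0, -1],
    [0, 0, 0, 0, -1],
  ],
)

```text
t: 22.8
eef_pos: [0.48, 0.3691, 0.1661]
tool_rot: [-0.0, 0.633, 0.774, -0.001]
contact_force: [0.4, 0.7, -0.9]
gripper_width: 0.157
grasp_force: 50.2
```

Sliding freely. I'll continue towards home, where TCP z should be about 0.128.

>>> carry_out(
  targets=[
    [0, 0, 0.7, 0, -1],
    [0, 0, 0.7, 0, -1],
    [0, 0, 0.7, 0, -1],
    [0, 0, 0.7, 0, -1],
    [0, 0, 0, 0, -1],
  ],
)

```text
t: 23.3
eef_pos: [0.48, 0.3691, 0.1379]
tool_rot: [0.0, 0.633, 0.774, -0.001]
contact_force: [0.8, -0.6, -0.3]
gripper_width: 0.158
grasp_force: 50.2
```

>>> carry_out(
  targets=[
    [0, 0, 0.3, 0, -1],
    [0, 0, 0.3, 0, -1],
    [0, 0, 0.2, 0, -1],
    [0, 0, 0, 0, -1],
  ],
)

```text
t: 23.7
eef_pos: [0.4801, 0.3693, 0.1308]
tool_rot: [-0.0, 0.633, 0.774, -0.0]
contact_force: [0.5, -0.5, -1.1]
gripper_width: 0.159
grasp_force: 50.2
```

>>> carry_out(
  targets=[
    [0, 0, 0.1, 0, -1],
    [0, 0, 0.1, 0, -1],
    [0, 0, 0, 0, -1],
  ],
)

```text
t: 24.0
eef_pos: [0.4802, 0.3693, 0.129]
tool_rot: [-0.0, 0.633, 0.774, -0.0]
contact_force: [-0.5, -0.1, -1.3]
gripper_width: 0.158
grasp_force: 50.2
```

>>> carry_out(
  targets=[
    [0, 0, 0.1, 0, -1],
    [0, 0, 0, 0, -1],
  ],
)

```text
t: 24.2
eef_pos: [0.4802, 0.3694, 0.128]
tool_rot: [-0.0, 0.633, 0.774, -0.0]
contact_force: [0.7, 0.0, -0.3]
gripper_width: 0.159
grasp_force: 50.2
```

>>> carry_out(
  targets=[
    [0, 0, 0.1, 0, -1],
    [0, 0, 0, 0, -1],
  ],
)

```text
t: 24.4
eef_pos: [0.4804, 0.3695, 0.1277]
tool_rot: [-0.0, 0.633, 0.774, 0.0]
contact_force: [-2.0, -2.4, 4.8]
gripper_width: 0.156
grasp_force: 50.9
```

>>> carry_out(
  targets=[
    [0, 0, 0.1, 0, -1],
    [0, 0, 0, 0, -1],
  ],
)

```text
t: 24.6
eef_pos: [0.4805, 0.3695, 0.1276]
tool_rot: [-0.0, 0.633, 0.774, 0.0]
contact_force: [-3.6, -3.2, 12.2]
gripper_width: 0.157
grasp_force: 52.1
```

It's seated. I'll release, rise and compare pictures.

>>> carry_out(
  targets=[
    [0, 0, -0.1, 0, -1],
    [0, 0, 0, 0, -0.5],
    [0, 0, 0, 0, 0],
    [0, 0, 0, 0, 0.6],
    [0, 0, 0, 0, 1],
    [0, 0, 0, 0, 1],
    [0, 0, 0, 0, 1],
    [0, 0, 0, 0, 1],
  ],
)

```text
t: 25.4
eef_pos: [0.4803, 0.3694, 0.1271]
tool_rot: [-0.0, 0.633, 0.774, 0.0]
contact_force: [-0.6, -0.3, -0.3]
gripper_width: 0.996
grasp_force: 0.0
```

>>> carry_out(
  targets=[
    [0, 0, -1, 0, 1],
    [0, 0, -2, 0, 1],
    [0, 0, -3, 0, 1],
    [0, 0, -3, 0, 1],
    [0, 0, -3, 0, 1],
    [2, 0, -2, 0, 1],
    [4, 0, 0, 0, 1],
    [4, 0, 0, 0, 1],
    [4, 0, 0, 0, 1],
    [4, 0, 0, 0, 1],
    [4, 0, 0, 0, 1],
    [0, 0, 0, 0, 1],
  ],
)

```text
t: 26.6
eef_pos: [0.4316, 0.5915, 0.2666]
tool_rot: [-0.002, 0.63, 0.777, 0.0]
contact_force: [-0.7, 0.7, 0.1]
gripper_width: 1.001
grasp_force: 0.0
```

```bash
python3 - <<'E'
from h import *
print(bot.get_obs()["eef_pos"],bot.get_obs()["t"])
for n,(u,v,w,hh) in(("top",(80,195,100,50)),("side",(240,245,50,110))):
    I=imaging.read_camera(n)[...,::-1];cv2.imwrite(f"pics/{n}F.png",I);J=cv2.imread(f"pics/{n}0.png")
    out=[]
    for K in(J,I):
        h=cv2.cvtColor(K,cv2.COLOR_BGR2HSV)[v:v+hh,u:u+w];m=cv2.inRange(h,(8,40,135),(25,145,255))
        k,l,st,ce=cv2.connectedComponentsWithStats(m);out.append([(ce[i]+[u,v],st[i]) for i in range(1,k) if st[i,4]>25])
    for o in out: print(n,*o,sep="\n ")
    d=cv2.absdiff(I,J).max(2)[v:v+hh,u:u+w];print("diff>40:",np.argwhere(d>40)[:20].tolist() if (d>40).sum()<20 else (d>40).sum())
E
```

```text
[0.4316 0.5915 0.2666] 26.6
top
 (array([147.9104, 211.1194]), array([62, 13, 12,  8, 67], dtype=int32))
 (array([117.5529, 214.5294]), array([33, 15, 10, 10, 85], dtype=int32))
 (array([ 88.3239, 218.8028]), array([ 3, 20, 12,  8, 71], dtype=int32))
top
 (array([147.7536, 211.087 ]), array([62, 13, 12,  8, 69], dtype=int32))
 (array([117.5814, 214.5814]), array([33, 15, 10, 10, 86], dtype=int32))
 (array([ 87.5405, 219.7432]), array([ 2, 21, 12,  8, 74], dtype=int32))
diff>40: 66
side
 (array([262.7329, 296.2052]), array([   0,    0,   50,  110, 3178], dtype=int32))
side
 (array([241.7333, 250.65  ]), array([ 0,  0,  6, 17, 60], dtype=int32))
 (array([272.4256, 261.2856]), array([   8,    0,   42,   46, 1264], dtype=int32))
 (array([245.2981, 312.3356]), array([  0,  23,  15,  82, 879], dtype=int32))
 (array([270.5451, 296.5429]), array([ 14,  32,  36,  37, 455], dtype=int32))
 (array([274.25  , 340.2083]), array([ 17,  78,  33,  26, 144], dtype=int32))
diff>40: 3750
```

The other two tools are unmoved and the spatula's top is within about 2 mm of where it was, which is slot play. I'll park as at the start, so the light matches, and check its height in the side view.

>>> carry_out(
  targets=[
    [1.4, -3.75, 0.5, 0, 1],
    [1.4, -3.75, 1, 0, 1],
    [1.4, -3.75, 1, 0, 1],
    [1.4, -3.75, 1, 0, 1],
    [0, 0, 0, -7.8, 1],
    [0, 0, 0, -7.8, 1],
    [0, 0, 0, -7.8, 1],
    [0, 0, 0, -7.8, 1],
    [0, 0, 0, -7.8, 1],
    [0, 0, 0, -7.8, 1],
    [0, 0, 0, -7.8, 1],
    [0, 0, 0, 0, 1],
  ],
)

```text
t: 27.9
eef_pos: [0.2802, 0.6087, 0.2329]
tool_rot: [0.0, 0.208, 0.978, 0.0]
contact_force: [0.4, 0.1, -0.4]
gripper_width: 1.003
grasp_force: 0.0
```

```bash
python3 - <<'E'
from h import *
p,R=tool();print(p)
I=imaging.read_camera("side")[...,::-1];J=cv2.imread("pics/side0.png")
T=imaging.read_camera("top")[...,::-1]
g=lambda K:cv2.cvtColor(np.ascontiguousarray(K),cv2.COLOR_BGR2GRAY)
for nm,r,c in(("spatula",slice(280,320),slice(256,278)),("file",slice(263,284),slice(256,275)),("blanks",slice(120,170),slice(255,296))):
    print(nm,cv2.phaseCorrelate(np.float32(g(J)[r,c]),np.float32(g(I)[r,c])))
for nm,K in(("0",J),("F",I)):
    h=cv2.cvtColor(np.ascontiguousarray(K),cv2.COLOR_BGR2HSV)[250:325,258:276]
    print(nm,"\n".join("".join("#" if x[1]<140 and x[2]>115 else "." for x in r) for r in h[30:68]),sep="\n")
E
```

```text
[0.2802 0.6087 0.2329]
spatula ((0.5442248357808275, 0.24004458079087954), 1.1116534767051538)
file ((0.13718573396807088, -0.081138553465534), 0.9940707417825858)
blanks ((0.5211379599904546, 0.05357022322828087), 0.9804419555664062)
0
..##########...###
#.#########...####
#..########.......
#..#######........
#..#######........
#.###########.....
#.###########.....
..###########.....
..###########.....
..###########.....
...##########.....
...##########.....
......########....
......########....
......########....
......########....
......########....
......########....
......########....
##....########...#
##....#######....#
##....#######....#
#.....#######....#
#.....#######....#
##....#######....#
##....#######....#
##....#######...##
##....#######..##.
##....#######..##.
#.....#######..###
......#######.####
......#######.####
......#######.####
......#######.####
......#######.#.##
......#######.###.
......########..##
............######
F
#.##########...###
..#########...####
...########.....#.
...#######........
#..#######........
#.##########......
..############....
..############....
..############....
..############....
...###########....
...###########....
.....#########....
.......#######....
.......########...
.......########...
.......########...
.......#######....
.......#######....
#......#######....
##.....#######....
##.....#######....
.#.....#######....
###....#######....
###....#######...#
###....#######...#
##.....#######...#
###....#######..##
##.....#######..#.
.#.....#######..#.
.......#######.###
.......#######.##.
......########.###
......########..##
......########.##.
......########.###
......###########.
........#...######
```

The spatula's shift in the side view is 0.6 px sideways and 0.2 px downward. It isn't raised, so it's fully home.

```bash
python3 -c "
from station import bot;print(bot.hand_in())"
```

```text
the job is handed in; nothing more can be done
None
```

I dipped the spatula to the bottom of the pot in line with its lean, dabbed the teardrop with its tip without moving it, slid the spatula back fully home in its own slot and let go; the other blanks and tools stayed put, and I handed the job in at about 28 s.

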